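# Build a heel and show its top piece to the inspection camera

### The arm

A 6-joint arm with a two-finger parallel gripper is mounted at the origin on the work surface. World frame = base frame: x ahead of the robot, y to its left, z up, the work surface at z = 0. Lengths are in m, angles in rad, forces in N, time in s.
With the tool pointing down it reaches from about 0.275 to 0.725 m from the base axis. Payload 5.6 kg.
Tool frame: the origin (TCP) lies midway between the tips of the shut fingers; the grasp point (between the pads) lies 19 mm behind it; z points along the fingers, x is the direction in which the jaws open and shut, and the axes are right-handed (so a half turn about z gives the same grasp; the last joint's range is limited). The gripper opens to 85 mm and grips with 20 to 120 N. Pads are 22 mm wide; open, the fingers measure 114 mm over their backs; the gripper's body (76 mm by 85 mm) begins 54 mm behind the grasp point. The pads swing forward as they close: fully open they stand 13 mm farther back than shut.
Start: joints at [-1.019, 0.255, 0.108, 0, -1.424, -0.285], TCP at [0.145, -0.531, 0.206] pointing down, gripper open.
Joint ranges: [-2.95, 2.95], [-1.21, 1.97], [-1.09, 1.5], [-2.87, 1.71], [-2.94, -0.07], [-3.05, 3.05]. Speed limits (rad/s): [2.57, 2.57, 3.14, 3.14, 3.14, 3.14].

### API

Orientations are given as a unit quaternion [w, x, y, z].
In Python, from bench import ctrl gives the robot as it stands. The module is installed in compiled form; this text tells all that it offers.
- The arm moves only by the tool move_arm, never from a script. Its argument "deltas" is a list of rows, each a list of 5 numbers: the shift along the tool's x, y, z in m, then the turn about the tool's z in rad, then the opening, from 0 (shut) to 1 (fully open). A call has 1 to 8 rows; each row shifts and turns the commanded pose from where the row before left it, along the tool's axes as they then stand; what a row does not reach is not made up. A row lasts 1/10 s, in which the tool goes at most 50 mm and 8.59 degrees, less where a joint would pass 70% of its speed; a pose out of reach is approached as far as the arm can. A call with a gripper value outside its range is refused whole. The fingers move at their own pace and stop on an object; the grip force is fixed at half the most. Time passes only in rows, so rows that do not move let the fingers close. It gives the time, the measured TCP pose, the force and the opening at its end, in the units of the state.
- ctrl.state(): the state, without advancing time (a new reading comes with each control period).
- ctrl.camera(name): name is "scene" or "top" or "wrist"; returns a dict with "color" (420x560x3 uint8, red, green, blue), "depth" (420x560 float32, m along the optical axis (not along the pixel's ray), 0 where there is no reading), "vertical_fov" (degrees; the focal length in pixels is half the picture's height over the tangent of half this angle, whatever the lens; pixels are square), "cx", "cy" (the principal point, pixels), "T" (4x4, takes a point from camera to world coordinates). Camera axes: x right, y down, z forward; pixel columns grow to the right and rows downward; lengths in m; the calibration is good to about 2 mm. A picture is of the moment at which its call begins.
- ctrl.hand_in(): hands the job in, once; it reports no verdict.
The state is a dict: "time_s": time; "joint_pos": joint angles; "joint_velocities": joint speeds; "joint_efforts": joint torques, N m; "tcp_pos": TCP position; "orientation": TCP orientation; "force": force on the tool from outside, world axes, zero at the start; "moment": the same for the moment, N m; "width": opening from 0.0 (shut) to 1.0 (fully open).
Only numpy, scipy, OpenCV 4.12 (cv2) and the standard library are available. Lean on these libraries where they do the work, as an engineer would, in place of code of your own. Each camera call takes 0.05 s, during which the arm holds its last target. There are 200 camera calls.

### The job

Build up the heel on the steel plate: lay the big leather lift centred on the heel outline, then the small leather lift centred on the big one, round ends all pointing the way the plate's round end points. Then pick up the rubber top piece and show its underside to the inspection camera: hold it squarely facing the lens, centred on the lens axis, 12 cm in front of the glass. Finish while holding it still there - do not put it down - and leave the hammer and the jar where they are.

Things in the scene. Friction and masses are not known exactly. Their poses are not given: they have to be found in the camera images.
- big_lift_mid (a point): Flat rigid D-shaped heel lift of brown leather, the larger of the two: 58 mm wide, 64 mm long from flat edge to round end, 10 mm thick, loose on the table. Point: its centre (mid-length, mid-width, 5 mm above the underside). x to the round end, y across, z up. The two sides to grip are straight from the flat edge (x = -32 mm) to x = +3 mm. 35 g.
- big_lift_nose (a point): Point on the midline of the big lift, 25 mm from its centre towards the round end, half-way up; same axes.
- small_lift_mid (a point): Flat rigid D-shaped heel lift of brown leather, the smaller of the two: 46 mm wide, 52 mm long from flat edge to round end, 10 mm thick, loose on the table. Point: its centre (mid-length, mid-width, 5 mm above the underside). x to the round end, y across, z up. The two sides to grip are straight from the flat edge (x = -26 mm) to x = +3 mm. 24 g.
- small_lift_nose (a point): Point on the midline of the small lift, 25 mm from its centre towards the round end, half-way up; same axes.
- top_piece_mid (a point): Black rigid rubber heel top piece, D-shaped, 46 mm wide, 52 mm long, 10 mm thick, 30 g, with small steel nail seats, loose on the table; it and the two lifts lie apart, in any order. Point: its centre (mid-length, mid-width, 5 mm above the underside). x to the round end, y across, z up. The two sides to grip are straight from the flat edge (x = -26 mm) to x = +3 mm.
- top_piece_nose (a point): Point on the midline of the top piece, 25 mm from its centre towards the round end, half-way up; same axes.
- seat_mid (a point): Fixed steel building plate, D-shaped, 94 mm wide, 104 mm long, 12 mm thick, on the table, with a thin dark D outline (66 x 72 mm) engraved on it. This point is the centre of the plate and of the outline, on the upper face (12 mm above the table). x points to the round end, z up.
- seat_nose (a point): Point on the plate's upper face, 25 mm from seat_mid towards the round end.
- lens (a point): Inspection camera: aluminium cube head (46 mm) with a black lens tube (38 mm across), fixed on a round foot (90 mm), looking up and back towards the robot's side, always 55 degrees above the horizontal; its heading varies. Point: centre of the lens glass, 118 mm above the table; z points out of the lens along the viewing axis.
- focus (a point): Point in the air on the lens axis, 120 mm out from the lens glass, where the centre of the top piece is to be held; z as the lens (away from it). Held squarely, the piece's z axis is parallel to this z, its underside facing the lens; its turn about the lens axis does not matter.
- hammer: Bystander: a hammer, lying on the table at the far left.
- jar: Bystander: a cement jar, 60 mm across and 85 mm tall, standing beyond the plate. Origin at its underside.
There are look-alikes about, which are no part of the job. Leave any pink or purple look-alike of the part that bears small_lift_mid alone. Leave any pink or purple look-alike of the part that bears big_lift_mid alone.

How it is judged:
By the outcome, as a careful person would: the job done as asked, in the order asked, and still so for the second after the job is handed in, while the arm keeps its last pose, push and grip.
It also fails if it takes over 72 s, if anything falls off the work surface, if the arm or the gripper's body presses on something with over 40 N, if the wrist force passes 120 N, or if a joint passes its speed limit or range.

## Working session

There is one attempt and no reset: what is moved stays moved. The work goes in short steps, Python scripts to look and compute and a tool call to move; the robot and the scene stay as the last step left them, time stands still between calls to the robot, and variables do not carry over. Pictures are saved under pics/ and viewed, about 8 in all and at most 12, crops included, and the job is handed in when it is done.

Besides the shell and the picture viewer there is one more tool, called by a JSON object that holds its "name" and its "arguments". move_arm: Moves the arm, as the interface text tells. Its arguments: {"type":"object","properties":{"deltas":{"type":"array","items":{"type":"array","items":{"type":"number"}}}},"required":["deltas"]}

```bash
mkdir -p pics
cat > h.py <<'E'
import numpy as np, cv2
from bench import ctrl
def cam(n):
    c=ctrl.camera(n); c['f']=210/np.tan(np.radians(c['vertical_fov'])/2); c['T']=np.array(c['T']); return c
def save(c,name): cv2.imwrite('pics/'+name,cv2.cvtColor(c['color'],cv2.COLOR_RGB2BGR))
def ray(c,uv,z):
    uv=np.atleast_2d(uv).astype(float)
    d=np.c_[(uv[:,0]-c['cx'])/c['f'],(uv[:,1]-c['cy'])/c['f'],np.ones(len(uv))]@c['T'][:3,:3].T
    o=c['T'][:3,3]; return o+d*((z-o[2])/d[:,2])[:,None]
def pts(c):
    v,u=np.mgrid[0:420,0:560]; Z=c['depth']
    P=np.stack([(u-c['cx'])/c['f']*Z,(v-c['cy'])/c['f']*Z,Z],-1)
    return P@c['T'][:3,:3].T+c['T'][:3,3]
E
python3 - <<'E'
from h import *
for n in('scene','top'):
    c=cam(n); save(c,n+'0.png'); print(n,c['T'].round(3).tolist(),c['f'],c['cx'],c['cy'])
print(ctrl.state())
E
```

```text
scene [[0.757, 0.459, -0.465, 1.102], [0.653, -0.53, 0.541, -0.548], [0.002, -0.713, -0.701, 0.909], [0.0, 0.0, 0.0, 1.0]] 456.6463324993291 274.3590530455409 205.20497158637326
top [[-0.023, -0.996, 0.081, 0.512], [-1.0, 0.024, 0.007, 0.024], [-0.009, -0.081, -0.997, 1.105], [0.0, 0.0, 0.0, 1.0]] 456.61822316573404 280.7910717054655 211.19322169730364
{'time_s': 0.1, 'joint_pos': array([-1.01940767e+00,  2.55666171e-01,  1.07118218e-01, -4.22894044e-04,
       -1.42391841e+00, -2.84591040e-01]), 'joint_velocities': array([-8.25085064e-04, -1.28506643e-03,  3.14547292e-03,  1.91243311e-03,
        4.08008543e-05, -1.27164629e-03]), 'joint_efforts': array([-2.71010023e-03, -3.87605739e+01,  2.38470662e+01,  5.37789747e+00,
       -3.81316655e-03,  5.74688350e-07]), 'tcp_pos': array([ 0.14491468, -0.53004689,  0.20529137]), 'orientation': array([-7.04167798e-04,  6.06801362e-01,  7.94853047e-01,  4.95123903e-04]), 'force': array([ 1.27483371, -1.28010961,  0.4341213 ]), 'moment': array([ 0.02208297, -0.06942976, -0.04265779]), 'width': 1.0016643657152}
```

View pics/top0.png

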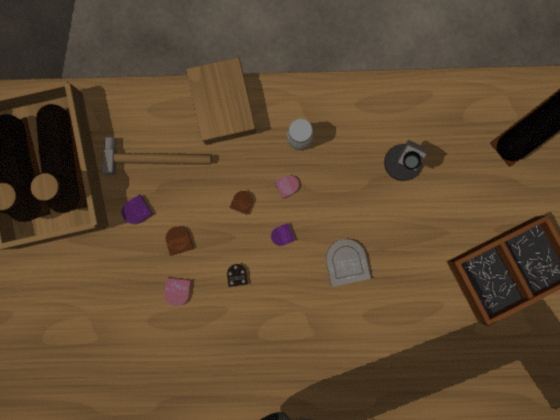

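View pics/scene0.png

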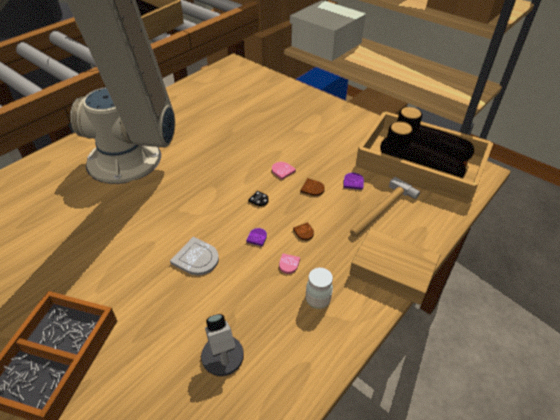

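Top view: brown lifts at (178,240), which looks bigger, and (242,202), which looks smaller. Black top piece (236,276), plate (347,263), lens (411,160). Look-alikes: pink (178,291) and (288,186), purple (136,210) and (283,235). In the scene view the browns are at (313,187) and (304,231), black (259,199), plate (196,257), lens (215,322).

```bash
cat >> h.py <<'E'
def blob(c,seed,tol=40,r=40):
    """connected blob of similar colour round a seed pixel"""
    im=cv2.cvtColor(c['color'],cv2.COLOR_RGB2LAB).astype(float); u,v=seed
    ref=np.median(im[v-3:v+4,u-3:u+4].reshape(-1,3),0)
    m=(np.linalg.norm((im-ref)*[.6,1.5,1.5],axis=2)<tol).astype(np.uint8)
    w=np.zeros_like(m); w[max(0,v-r):v+r,max(0,u-r):u+r]=1; m*=w
    m=cv2.morphologyEx(m,cv2.MORPH_CLOSE,np.ones((5,5)))
    n,l=cv2.connectedComponents(m); k=l[v,u]
    m=(l==k).astype(np.uint8); cs,_=cv2.findContours(m,0,cv2.CHAIN_APPROX_NONE)
    return m,max(cs,key=cv2.contourArea)[:,0]
def dpose(P):
    """D outline (Nx2 world) -> bounding-box centre, yaw to round end, length,width"""
    P=P.astype(np.float32); (cx,cy),(w,h),a=cv2.minAreaRect(P)
    hull=cv2.convexHull(P)[:,0]
    M=cv2.moments(hull*1000); cen=np.array([M['m10']/M['m00'],M['m01']/M['m00']])/1000
    best=None
    for k in range(4):  # round end is opposite to centroid offset from box centre
        t=np.radians(a)+k*np.pi/2; d=np.array([np.cos(t),np.sin(t)])
        s=(cen-[cx,cy])@d
        if best is None or s<best[0]: best=(s,t,(w,h) if k%2==0 else (h,w))
    return np.array([cx,cy]),np.arctan2(np.sin(best[1]),np.cos(best[1])),best[2]
E
python3 - <<'E'
from h import *
S={'top':dict(big=(178,240),small=(242,202),black=(236,270),plate=(347,263)),'scene':dict(big=(313,187),small=(304,231),black=(258,196),plate=(196,257))}
H=dict(big=.01,small=.01,black=.01,plate=.012)
R={}
for n in S:
    c=cam(n); P=pts(c)
    for k,s in S[n].items():
        m,ct=blob(c,s,25); q=ray(c,ct,H[k])[:,:2]; ce,y,lw=dpose(q)
        u,v=ct.mean(0); mm=cv2.moments(m,True); uv=(mm['m10']/mm['m00'],mm['m01']/mm['m00'])
        d=ray(c,uv,0)[0]-c['T'][:3,3]; R.setdefault(k,[]).append((c['T'][:3,3],d/np.linalg.norm(d)))
        print(n,k,ce.round(4),'yaw',round(np.degrees(y),1),np.round(lw,4),'depthz',np.median(P[m>0][:,2]).round(4))
    if n=='top':
        A=c['color'][130:310,110:440]; save(dict(color=cv2.resize(A,None,fx=2.4,fy=2.4,interpolation=cv2.INTER_CUBIC)),'crop1.png')
for k,((o1,d1),(o2,d2)) in R.items():
    t=np.linalg.lstsq(np.c_[d1,-d2],o2-o1,rcond=None)[0]; a,b=o1+t[0]*d1,o2+t[1]*d2
    print(k,'2view',((a+b)/2).round(4),'gap',np.linalg.norm(a-b).round(4))
w=cam('wrist'); save(w,'w0.png'); print(w['T'].round(4).tolist(),w['f'],w['cx'],w['cy'])
E
```

```text
top big [0.5307 0.2812] yaw -0.7 [0.0862 0.1898] depthz 0.0023
top small [0.6288 0.1213] yaw -23.1 [0.0579 0.0553] depthz 0.0107
top black [0.4527 0.1394] yaw 6.2 [0.05   0.0484] depthz 0.0109
top plate [ 0.4789 -0.1209] yaw 10.2 [0.1061 0.0959] depthz 0.0137
scene big [0.5422 0.2781] yaw 17.7 [0.0633 0.063 ] depthz 0.0079
scene small [0.629  0.1249] yaw -22.5 [0.0498 0.045 ] depthz 0.0084
scene black [0.457  0.1363] yaw 7.7 [0.0497 0.0518] depthz 0.0085
scene plate [ 0.4801 -0.1211] yaw 9.2 [0.1013 0.0925] depthz 0.0108
big 2view [5.300e-01 2.814e-01 5.000e-04] gap 0.012
small 2view [0.6275 0.123  0.0118] gap 0.0034
black 2view [0.4508 0.1402 0.0064] gap 0.0007
plate 2view [ 0.4746 -0.1216  0.0093] gap 0.0008
[[-0.2637, 0.9166, 0.3005, 0.0678], [0.9646, 0.25, 0.0839, -0.5521], [0.0018, 0.312, -0.9501, 0.3732], [0.0, 0.0, 0.0, 1.0]] 318.92515721093963 284.688861004494 210.2531692172032
```

View pics/crop1.png

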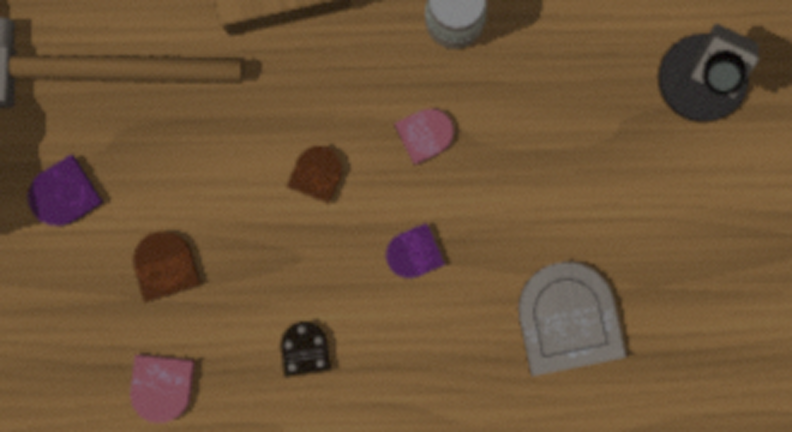

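The crop confirms the choice: brown big at crop (168,265), round end up; brown small (318,173); black with nail seats (304,349), round end up; plate (572,315). The pink and purple ones are not touched. Next: tray, block and lens geometry, and the first approach.

```bash
cat >> h.py <<'E'
from scipy.spatial.transform import Rotation as Ro
def tool():
    s=ctrl.state(); q=s['orientation']; return np.array(s['tcp_pos']),Ro.from_quat([q[1],q[2],q[3],q[0]]).as_matrix(),s
def to(target,xyaw=None):
    p,R,s=tool(); d=R.T@(np.array(target)-p); a=np.degrees(np.arctan2(R[1,0],R[0,0]))
    print('tcp',p.round(4),'toolx',a.round(2),'shift',d.round(4),'n50',round(np.linalg.norm(d)/.05,1), 'tz',R[:,2].round(3))
    if xyaw is not None:
        t=(xyaw-a+90)%180-90; print('turn tool z',round(-np.radians(t),4))
E
python3 - <<'E'
from h import *
c=cam('top'); P=pts(c)
m,ct=blob(c,(178,240),14); ce,y,lw=dpose(ray(c,ct,.01)[:,:2]); print('big',ce.round(4),np.degrees(y).round(1),np.round(lw,4))
for n,b in dict(tray=(450,560,215,325),block=(185,260,55,145),camera=(385,430,135,185)).items():
    Q=P[b[2]:b[3],b[0]:b[1]].reshape(-1,3); Q=Q[(Q[:,2]>.006)&(Q[:,2]<.3)]
    print(n,'min',Q.min(0).round(3),'max',Q.max(0).round(3),'z pct',np.percentile(Q[:,2],[10,30,50,70,90]).round(3))
for row in (240,255,270): print([ (u,*P[row,u].round(3)) for u in range(446,476,3)])
to((.50,.275,.16),107)
E
```

```text
big [0.5402 0.2774] 15.8 [0.065 0.066]
tray min [ 0.32  -0.633  0.006] max [ 0.579 -0.36   0.064] z pct [0.022 0.025 0.027 0.038 0.056]
block min [0.769 0.079 0.006] max [0.969 0.26  0.058] z pct [0.048 0.05  0.051 0.052 0.054]
camera min [ 0.66  -0.333  0.006] max [ 0.779 -0.221  0.131] z pct [0.013 0.016 0.019 0.109 0.121]
[(446, np.float64(0.523), np.float64(-0.364), np.float64(0.001)), (449, np.float64(0.523), np.float64(-0.37), np.float64(0.005)), (452, np.float64(0.523), np.float64(-0.378), np.float64(0.003)), (455, np.float64(0.522), np.float64(-0.386), np.float64(0.0)), (458, np.float64(0.522), np.float64(-0.393), np.float64(-0.0)), (461, np.float64(0.522), np.float64(-0.4), np.float64(0.001)), (464, np.float64(0.522), np.float64(-0.407), np.float64(0.002)), (467, np.float64(0.522), np.float64(-0.414), np.float64(0.003)), (470, np.float64(0.522), np.float64(-0.422), np.float64(-0.001)), (473, np.float64(0.521), np.float64(-0.428), np.float64(0.003))]
[(446, np.float64(0.487), np.float64(-0.362), np.float64(0.002)), (449, np.float64(0.487), np.float64(-0.369), np.float64(0.001
[... 595 characters left out ...]
.float64(0.451), np.float64(-0.368), np.float64(0.0)), (452, np.float64(0.452), np.float64(-0.37), np.float64(0.015)), (455, np.float64(0.453), np.float64(-0.369), np.float64(0.035)), (458, np.float64(0.454), np.float64(-0.369), np.float64(0.054)), (461, np.float64(0.454), np.float64(-0.374), np.float64(0.058)), (464, np.float64(0.452), np.float64(-0.394), np.float64(0.024)), (467, np.float64(0.451), np.float64(-0.401), np.float64(0.025)), (470, np.float64(0.451), np.float64(-0.408), np.float64(0.024)), (473, np.float64(0.451), np.float64(-0.413), np.float64(0.029))]
tcp [ 0.145  -0.5304  0.2058] toolx 105.29 shift [0.6833 0.5548 0.0462] n50 17.6 tz [-0.     0.001 -1.   ]
turn tool z -0.0299
```

{"name": "move_arm", "arguments": {"deltas": [[0.038,0.031,0,0,1],[0.038,0.031,0,0,1],[0.038,0.031,0,0,1],[0.038,0.031,0,0,1],[0.038,0.031,0,0,1],[0.038,0.031,0,0,1],[0.038,0.031,0,0,1],[0.038,0.031,0,0,1]]}}

```text
time_s: 1.1
tcp_pos: [0.3043, -0.1701, 0.2064]
orientation: [0.001, 0.607, 0.795, 0.0]
force: [1.4, 0.0, -0.8]
width: 0.995
```

{"name": "move_arm", "arguments": {"deltas": [[0.038,0.031,0,0,1],[0.038,0.031,0,0,1],[0.038,0.031,0,0,1],[0.038,0.031,0,0,1],[0.038,0.031,0,0,1],[0.038,0.031,0,0,1],[0.038,0.031,0,0,1],[0.038,0.031,0,0,1]]}}

```text
time_s: 1.9
tcp_pos: [0.4636, 0.1888, 0.2062]
orientation: [0.0, 0.607, 0.795, 0.0]
force: [1.4, -1.5, -0.0]
width: 1.002
```

```bash
python3 -c "
from h import *
to((.50,.275,.16),107)"
```

```text
tcp [0.4636 0.1888 0.2062] toolx 105.33 shift [0.0735 0.0579 0.0462] n50 2.1 tz [ 0.  0. -1.]
turn tool z -0.0292
```

{"name": "move_arm", "arguments": {"deltas": [[0.025,0.019,0.015,0,1],[0.025,0.019,0.015,0,1],[0.024,0.02,0.016,0,1],[0,0,0,-0.03,1],[0,0,0,0,1]]}}

```text
time_s: 2.4
tcp_pos: [0.4994, 0.2738, 0.1589]
orientation: [-0.0, 0.594, 0.804, -0.001]
force: [-0.2, -0.1, 0.7]
width: 0.996
```

```bash
cat >> h.py <<'E'
def wlook(name,guess,zt,tol=25,r=110):
    """wrist look: find blob at world guess, D pose on plane zt"""
    c=cam('wrist'); g=np.array([*guess,zt]); q=c['T'][:3,:3].T@(g-c['T'][:3,3]); uv=(q[:2]/q[2]*c['f']+[c['cx'],c['cy']]).astype(int)
    m,ct=blob(c,uv,tol,r); ce,y,lw=dpose(ray(c,ct,zt)[:,:2]); P=pts(c)
    print(name,'uv',uv,'centre',ce.round(4),'yaw',np.degrees(y).round(2),'LxW',np.round(lw,4),'depthz',np.median(P[m>0][:,2]).round(4))
    im=c['color'].copy(); cv2.polylines(im,[ct],True,(0,255,0),1); save(dict(color=im),name+'.png'); 
    mm=cv2.moments(m,True); return c,ct,(mm['m10']/mm['m00'],mm['m01']/mm['m00'])
E
python3 -c "
from h import *
wlook('w1',(.54,.277),.01); to((.54,.277,.16),107)"
```

```text
w1 uv [276 224] centre [0.5383 0.2778] yaw 15.67 LxW [0.066 0.065] depthz 0.0098
tcp [0.4996 0.2735 0.1598] toolx 106.99 shift [-0.0084  0.0397 -0.0002] n50 0.8 tz [-0.    -0.001 -1.   ]
turn tool z -0.0001
```

View pics/w1.png

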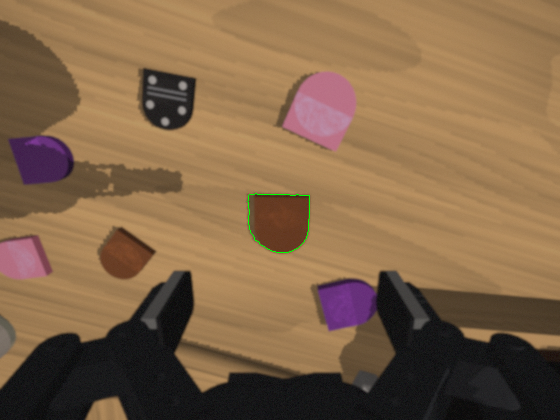

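The wrist view shows the big lift at (279,222), black piece (168,98), small brown (126,252), pink (320,110) and purple (346,303). The outline includes the near side walls, so I correct for that and measure all three from this picture.

```bash
cat >> h.py <<'E'
def dfix(c,ct,y,z0,z1):
    """centre with near-side edges cast on z0 (wall foot) and far ones on z1 (top rim)"""
    A=ray(c,ct,z0)[:,:2]; B=ray(c,ct,z1)[:,:2]; o=c['T'][:2,3]; out=[];
    for t in (y,y+np.pi/2):
        d=np.array([np.cos(t),np.sin(t)]); e=[]
        for s in (1,-1):
            b=(s*B@d).max(); a=(s*A@d).max(); e.append(s*(a if s*(o@d)>b else b))
        out.append((d,(e[0]+e[1])/2,e[0]-e[1]))
    return out[0][0]*out[0][1]+out[1][0]*out[1][1], (out[0][2],out[1][2])
def wl(name,guess,z1=.01,z0=0,tol=25,r=60,camn='wrist',c=None):
    c=c or cam(camn); g=np.array([*guess,z1]); q=c['T'][:3,:3].T@(g-c['T'][:3,3]); uv=(q[:2]/q[2]*c['f']+[c['cx'],c['cy']]).astype(int)
    m,ct=blob(c,uv,tol,r); ce,y,lw=dpose(ray(c,ct,z1)[:,:2]); ce2,lw2=dfix(c,ct,y,z0,z1)
    print(name,'uv',uv,'raw',ce.round(4),'fix',ce2.round(4),'yaw',np.degrees(y).round(2),'LxW',np.round(lw,4),'fix',np.round(lw2,4),'depthz',np.median(pts(c)[m>0][:,2]).round(4))
    im=c['color'].copy(); cv2.polylines(im,[ct],True,(0,255,0),1); save(dict(color=im),name+'.png'); return c,ct,ce2,y
E
python3 -c "
from h import *
c,_,b,y=wl('w2',(.54,.277)); wl('w3',(.628,.123),c=c); wl('w4',(.455,.138),c=c,tol=35)
to((*b,.16),np.degrees(y)+90)"
```

```text
w2 uv [277 224] raw [0.5386 0.2783] fix [0.5399 0.2787] yaw 17.0 LxW [0.0668 0.0654] fix [0.0641 0.0654] depthz 0.0098
w3 uv [120 257] raw [0.6242 0.1254] fix [0.6271 0.124 ] yaw -23.47 LxW [0.0592 0.0509] fix [0.0527 0.0507] depthz 0.0096
w4 uv [161 103] raw [0.4516 0.1429] fix [0.4517 0.1415] yaw 6.57 LxW [0.0507 0.0487] fix [0.0507 0.046 ] depthz 0.0099
tcp [0.4997 0.2732 0.1604] toolx 106.96 shift [-0.0065  0.04    0.0004] n50 0.8 tz [ 0.  0. -1.]
turn tool z -0.0006
```

{"name": "move_arm", "arguments": {"deltas": [[-0.005,0.031,0,0,1],[0,0,0.05,0,1],[0,0,0.05,0,1],[0,0,0.04,0,1],[0,0,0.015,0,1],[0,0,0.006,0,1],[0,0,0,0,0],[0,0,0,0,0]]}}

```text
time_s: 3.3
tcp_pos: [0.5319, 0.2783, 0.001]
orientation: [0.001, 0.595, 0.804, 0.002]
force: [-0.0, 0.6, 0.6]
width: 0.688
```

{"name": "move_arm", "arguments": {"deltas": [[0,0,0,0,0],[0,0,0,0,0],[0,0,0,0,0],[0,0,0,0,0]]}}

```text
time_s: 3.7
tcp_pos: [0.5308, 0.2778, -0.0006]
orientation: [0.0, 0.595, 0.804, 0.0]
force: [-0.6, 0.5, -0.6]
width: 0.005
```

Fingers shut without the part, so I lift and look.

{"name": "move_arm", "arguments": {"deltas": [[0,0,-0.05,0,0],[0,0,-0.05,0,1],[0,-0.03,-0.05,0,1],[0,0,-0.01,0,1],[0,0,0,0,1]]}}

```text
time_s: 4.2
tcp_pos: [0.5069, 0.271, 0.1548]
orientation: [0.001, 0.595, 0.804, 0.003]
force: [0.2, 1.0, -0.1]
width: 0.679
```

```bash
python3 -c "
from h import *
wl('w5',(.54,.277)); to((.54,.277,.16),107)"
```

```text
w5 uv [280 219] raw [0.5381 0.278 ] fix [0.5393 0.2783] yaw 15.97 LxW [0.0659 0.0643] fix [0.0633 0.0643] depthz 0.0098
tcp [0.5061 0.2705 0.1524] toolx 107.01 shift [-0.0037  0.0343 -0.0075] n50 0.7 tz [ 0.001  0.001 -1.   ]
turn tool z 0.0002
```

View pics/w5.png

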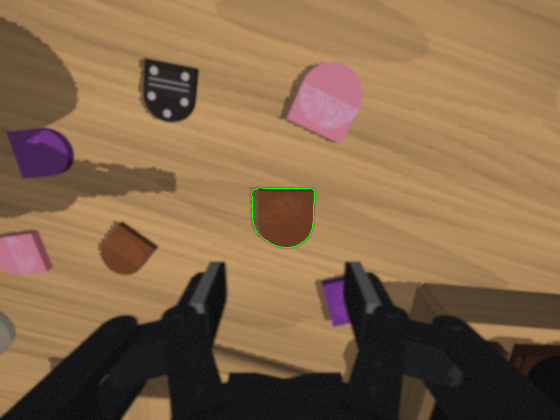

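The lift is untouched at (284,218) and the fingertips show at (212,268) and (352,268). I check where the tips really are against the stated TCP.

```bash
python3 -c "
from h import *
p,R,s=tool(); print(s['width'],p)
c=cam('wrist'); P=(pts(c)-p)@R   # tool frame
print('cam in tool',(c['T'][:3,3]-p)@R)
for v in range(250,330,8): print(v,[(u,*(P[v,u]*1000).round(0).astype(int)) for u in (195,205,215,222,345,350,360,370)])
q=c['T'][:3,:3].T@(p-c['T'][:3,3]); print('tcp px',q[:2]/q[2]*c['f']+[c['cx'],c['cy']])
"
```

```text
0.7642530709577339 [0.50609236 0.27047754 0.15242097]
cam in tool [-0.00053184 -0.08021163 -0.16763836]
250 [(195, np.int64(-99), np.int64(71), np.int64(152)), (205, np.int64(-88), np.int64(71), np.int64(153)), (215, np.int64(-77), np.int64(71), np.int64(152)), (222, np.int64(-70), np.int64(71), np.int64(153)), (345, np.int64(66), np.int64(71), np.int64(153)), (350, np.int64(71), np.int64(70), np.int64(151)), (360, np.int64(83), np.int64(72), np.int64(153)), (370, np.int64(94), np.int64(71), np.int64(153))]
258 [(195, np.int64(-100), np.int64(81), np.int64(153)), (205, np.int64(-89), np.int64(81), np.int64(152)), (215, np.int64(-78), np.int64(81), np.int64(152)), (222, np.int64(-70), np.int64(81), np.int64(153)), (345, np.int64(67), np.int64(81), np.int64(152)), (350, np.int64(72), np.int64(81), np.int64(152)), (360, np.int64(83), np.int64(81), np.int64(153)), (370, np.int64(94), np.int64(80), np.int64(152))]
266 [(195, np.int64(-100), np.int64(90), np.int64(151)), (205, np.int64(-37), np.int64(-11), np.int64(-38)), (215, np.int64(-33), np.int64(-9), np.int64(-34)), (222, np.int64(-7
[... 2460 characters left out ...]
, (222, np.int64(-75), np.int64(154), np.int64(153)), (345, np.int64(69), np.int64(147), np.int64(142)), (350, np.int64(75), np.int64(147), np.int64(143)), (360, np.int64(32), np.int64(6), np.int64(-50)), (370, np.int64(32), np.int64(-4), np.int64(-64))]
322 [(195, np.int64(-33), np.int64(-5), np.int64(-69)), (205, np.int64(-33), np.int64(4), np.int64(-58)), (215, np.int64(-84), np.int64(165), np.int64(153)), (222, np.int64(-76), np.int64(167), np.int64(154)), (345, np.int64(69), np.int64(158), np.int64(142)), (350, np.int64(76), np.int64(159), np.int64(144)), (360, np.int64(32), np.int64(8), np.int64(-53)), (370, np.int64(32), np.int64(-2), np.int64(-65))]
tcp px [285.40684376 251.58421115]
```

Depth shows the tips about 34 mm short of the reported TCP at 65 mm opening, so the reported TCP is about 28 mm beyond the real tips. I act on the measured tips and go deeper, watching the force.

{"name": "move_arm", "arguments": {"deltas": [[0,0.025,0.04,0,1],[0,0,0.05,0,1],[0,0,0.05,0,1],[0,0,0.02,0,1],[0,0,0.012,0,1],[0,0,0.006,0,1],[0,0,0.004,0,1],[0,0,0,0,1]]}}

```text
time_s: 5.1
tcp_pos: [0.5305, 0.2779, -0.0295]
orientation: [0.0, 0.595, 0.804, 0.001]
force: [-0.1, 0.3, 0.4]
width: 1.003
```

{"name": "move_arm", "arguments": {"deltas": [[0,0,0,0,0],[0,0,0,0,0],[0,0,0,0,0],[0,0,0,0,0],[0,0,0,0,0]]}}

```text
time_s: 5.6
tcp_pos: [0.531, 0.2782, -0.0285]
orientation: [0.0, 0.595, 0.804, 0.001]
force: [-1.6, 0.3, 5.7]
width: 0.655
```

{"name": "move_arm", "arguments": {"deltas": [[0,0,-0.02,0,0],[0,0,-0.04,0,0],[0,0,-0.05,0,0],[-0.037,-0.022,-0.01,0,0],[-0.037,-0.022,-0.01,0,0],[-0.037,-0.022,0,0,0],[-0.037,-0.022,0,0,0],[-0.037,-0.022,0,0,0]]}}

```text
time_s: 6.4
tcp_pos: [0.4781, 0.0669, 0.1002]
orientation: [0.0, 0.595, 0.804, 0.0]
force: [1.0, -0.3, -0.9]
width: 0.657
```

{"name": "move_arm", "arguments": {"deltas": [[-0.037,-0.022,0,0,0],[-0.037,-0.022,0,0,0],[-0.037,-0.022,0,0,0],[-0.037,-0.022,0,0,0],[-0.034,-0.022,0,0,0],[0,0,0,0.12,0],[0,0,0,0,0]]}}

```text
time_s: 7.1
tcp_pos: [0.4265, -0.1387, 0.1001]
orientation: [0.0, 0.643, 0.766, 0.0]
force: [0.5, 0.9, -1.0]
width: 0.656
```

```bash
python3 -c "
from h import *
c,ct,b,y=wl('w6',(.479,-.121),z1=.012,tol=22,r=100)
to((.479,-.121,.10),100)"
```

```text
w6 uv [294 264] raw [ 0.4724 -0.1309] fix [ 0.475  -0.1306] yaw 6.93 LxW [0.031  0.1146] fix [0.0258 0.1146] depthz 0.1384
tcp [ 0.4268 -0.138   0.1001] toolx 100.18 shift [0.0075 0.0544 0.0001] n50 1.1 tz [ 0.  0. -1.]
turn tool z 0.0032
```

View pics/w6.png

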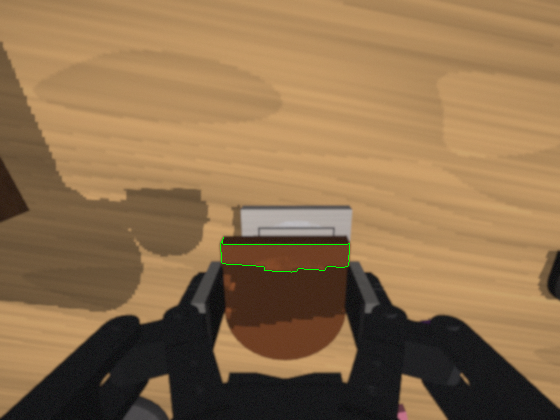

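In hand: lift sides at u=221 and 349, flat rim at row 244, nose at (285,358). Plate flat edge at row 207 with corners near (241,207) and (351,207), outline's flat line at row 228. I measure both in this view.

```bash
cat >> h.py <<'E'
def tf(W):  # world -> tool frame mm
    p,R,_=tool(); return ((np.atleast_2d(W)-p)@R*1000).round(1)
E
python3 -c "
from h import *
c=cam('wrist'); g=cv2.cvtColor(c['color'],cv2.COLOR_RGB2GRAY).astype(int); np.set_printoptions(linewidth=200)
for u in (250,262,300,340): print('col',u,g[200:250,u])
for v in (214,222,255): print('row',v,'L',g[v,210:262],'R',g[v,325:360])
print(g[345:365,285])
P=pts(c); p,R,_=tool(); Q=(P-p)@R*1000
for v in (240,250,275,300,340,354): print(v,Q[v,285].round(1), Q[v,240].round(1))
"
```

```text
col 250 [145 143 142 134 120  98  83  91 120 153 168 173 177 177 176 174 176 176 177 176 174 173 172 173 175 174 173 173 171 170 170 174 174 173 162 137  90  48  39  39  39  33  39  45  59  71  73  73  76
  75]
col 262 [149 148 147 143 126 102  86  94 117 149 168 173 174 175 174 173 175 175 175 175 175 173 171 174 173 168 147 126 134 162 172 173 171 169 156 126  84  49  40  35  39  37  40  49  60  72  73  75  75
  75]
col 300 [149 145 143 141 130 104  88  93 116 147 166 173 172 172 172 170 173 172 172 175 181 186 190 193 193 182 158 124 127 160 171 172 172 168 152 124  80  49  42  37  37  38  37  47  61  70  75  76  74
  76]
col 340 [153 152 154 150 135 108  88  90 108 142 162 171 171 171 170 168 170 172 167 169 168 171 171 172 170 169 169 169 168 168 169 168 169 165 152 118  77  45  36  36  35  39  38  48  62  73  72  75  74
  72]
row 214 L [146 151 155 156 156 156 155 157 157 155 156 155 155 155 154 155 156 154 156 155 154 144 121 101  95  95  95  93  98 119 151 170 174 176 177 176 174 176 177 177 176 175 174 176 175 175 176 175 175
 175 174 174] R [170 168 170 169 169 169 169 169 
[... 484 characters left out ...]
[147 147 146 147 149 148 148 146 145 137 114  91  80  79  76  77  76  79  76  75  77  76  77  77  74  75  77  75  77  78  75  75  73  75  77  76  76  75  76  74  75  74  75  76  75  73  75  75  76
  73  76  74] R [ 72  73  74  75  75  74  74  73  72  73  73  75  74  75  75  73  74  74  73  75  75  75  73  83 111 144 158 164 160 159 160 159 159 157 156]
[ 75  73  72  72  73  74  74  73  72  71  72  72  72  77  94 127 153 162 161 160]
240 [ -0.7 -22.5 -34.4] [-21.2 -22.3 -33.8]
250 [ -0.7 -19.4 -38.4] [-20.8 -19.2 -38. ]
275 [ -0.7  -6.7 -38. ] [-21.3  -6.6 -37.9]
300 [ -0.7   6.2 -38.7] [-22.    6.8 -37.7]
340 [ -0.7  29.8 -37.7] [-22.9  29.1 -38.5]
354 [ -0.8  36.8 -39.5] [-47.2 163.6  99.4]
```

```bash
python3 -c "
from h import *
c=cam('wrist'); zt=tool()[0][2]+.0382
print('piece',tf(ray(c,[(284.5,243.8),(285,359.5),(220.3,255),(348.8,255)],zt)).tolist())
print('plate edge mid,L,R,outline',tf(ray(c,[(295,208.4),(239.8,218),(350.7,218),(262,227.2),(300,227.4),(250,208.2),(340,208.7)],.012)).tolist())
t=cam('top');P=wl('t1',(.479,-.121),z1=.012,tol=25,c=t)
"
```

```text
piece [[-0.8, -22.2, -38.2], [-0.6, 41.6, -38.2], [-29.5, -16.7, -38.2], [28.0, -16.7, -38.2]]
plate edge mid,L,R,outline [[8.1, 2.1, 88.0], [-38.8, 10.6, 88.0], [55.5, 10.7, 88.0], [-20.1, 19.0, 88.0], [12.5, 19.2, 88.0], [-29.8, 1.8, 88.0], [46.0, 2.3, 88.0]]
t1 uv [346 260] raw [ 0.4839 -0.1194] fix [ 0.484  -0.1198] yaw 12.35 LxW [0.0945 0.0959] fix [0.0944 0.095 ] depthz 0.0137
```

{"name": "move_arm", "arguments": {"deltas": [[0.009,0.045,0,0.006,0],[0,0,0.05,0,0],[0,0,0.04,0,0],[0,0,0.015,0,0],[0,0,0.008,0,0],[0,0,0.0025,0,0],[0,0,0,0,0]]}}

```text
time_s: 8.0
tcp_pos: [0.4705, -0.1208, -0.0149]
orientation: [0.001, 0.644, 0.765, 0.0]
force: [-0.0, -0.4, -0.3]
width: 0.661
```

{"name": "move_arm", "arguments": {"deltas": [[0,0,0,0,0.85],[0,0,0,0,1],[0,0,0,0,1],[0,0,-0.03,0,1],[0,0,-0.05,0,1],[0,-0.04,-0.05,0,1],[0,0,0,0,1]]}}

```text
time_s: 8.7
tcp_pos: [0.4406, -0.1271, 0.1096]
orientation: [0.004, 0.644, 0.765, 0.003]
force: [1.5, 0.3, -0.0]
width: 0.999
```

```bash
python3 -c "
from h import *
c,ct,b,y=wl('w7',(.479,-.120),z1=.022,z0=.012,tol=25,r=100)
g=cv2.cvtColor(c['color'],cv2.COLOR_RGB2GRAY).astype(int)
to((.479,-.121,.10),100)"
```

```text
w7 uv [285 247] raw [ 0.4796 -0.1194] fix [ 0.4814 -0.1191] yaw 9.87 LxW [0.0618 0.0574] fix [0.0582 0.0574] depthz 0.0219
tcp [ 0.44   -0.1266  0.1069] toolx 99.77 shift [-0.0011  0.0393  0.0072] n50 0.8 tz [ 0.007  0.    -1.   ]
turn tool z -0.004
```

View pics/w7.png

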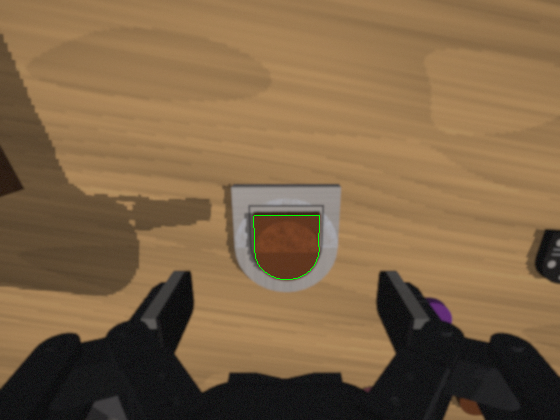

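Big lift lies inside the outline, round end as the plate's: contour 254–320 columns, plate 232–340. Now the small lift.

{"name": "move_arm", "arguments": {"deltas": [[0.0345,0.027,0,0,1],[0.0345,0.027,0,0,1],[0.0345,0.027,0,0,1],[0.0345,0.027,0,0,1],[0.0345,0.027,0,0,1],[0.0345,0.027,0,0,1],[0.0345,0.027,0,0,1]]}}

```text
time_s: 9.45
tcp_pos: [0.5844, 0.1454, 0.1023]
orientation: [-0.0, 0.644, 0.765, -0.001]
force: [0.3, 0.4, -0.2]
width: 1.0
```

{"name": "move_arm", "arguments": {"deltas": [[0,0,0,0.145,1],[0,0,0,0.145,1],[0,0,0,0.145,1],[0,0,0,0.145,1],[0,0,0,0,1]]}}

```text
time_s: 9.95
tcp_pos: [0.5837, 0.1437, 0.1023]
orientation: [-0.0, 0.836, 0.548, -0.001]
force: [0.5, -1.2, -0.3]
width: 0.999
```

```bash
python3 -c "
from h import *
c,ct,b,y=wl('w8',(.627,.124),tol=18)
to((*b,.10),np.degrees(y)+90); print(tf([*b,.01]))
g=cv2.cvtColor(c['color'],cv2.COLOR_RGB2GRAY).astype(int); np.set_printoptions(linewidth=250)
x0,y0=ct.min(0); x1,y1=ct.max(0); print(x0,y0,x1,y1); vm=(2*y0+y1)//3
print(vm,g[vm,x0-8:x0+12],g[vm,x1-10:x1+10]); um=(x0+x1)//2; print(um,g[y0-8:y0+12,um],g[y1-8:y1+8,um])"
```

```text
w8 uv [284 254] raw [0.6278 0.1258] fix [0.6296 0.125 ] yaw -22.29 LxW [0.051 0.046] fix [0.0471 0.046 ] depthz 0.0099
tcp [0.5838 0.1437 0.1025] toolx 66.73 shift [0.001  0.0495 0.0024] n50 1.0 tz [-0.002 -0.001 -1.   ]
turn tool z -0.0171
[[ 1.1 49.6 92.4]]
261 228 312 280
245 [140 129 110  94  87  88  87  83  76  72  71  72  77  80  83  85  84  86  81  82] [ 86  86  84  86  81  80  77  72  70  74  99 126 140 145 144 143 145 145 146 145]
286 [139 137 137 128 106  72  47  46  56  62  67  69  67  70  71  75  80  80  79  83] [ 67  69  69  69  67  69  70  77  96 118 128 130 130 130 132 132]
```

{"name": "move_arm", "arguments": {"deltas": [[0.001,0.04,0,-0.017,1],[0,0,0.05,0,1],[0,0,0.05,0,1],[0,0,0.02,0,1],[0,0,0.0115,0,1],[0,0,0,0,1],[0,0,0,0,0],[0,0,0,0,0]]}}

```text
time_s: 10.8
tcp_pos: [0.6227, 0.1294, -0.0259]
orientation: [0.0, 0.831, 0.556, 0.002]
force: [-0.0, -0.4, 0.5]
width: 0.691
```

{"name": "move_arm", "arguments": {"deltas": [[0,0,0,0,0],[0,0,0,0,0],[0,0,0,0,0],[0,0,0,0,0],[0,0,-0.03,0,0],[0,0,-0.05,0,0],[0,0,-0.05,0,0]]}}

```text
time_s: 11.5
tcp_pos: [0.6205, 0.1284, 0.1033]
orientation: [-0.0, 0.831, 0.556, -0.001]
force: [1.8, 0.8, 0.2]
width: 0.519
```

{"name": "move_arm", "arguments": {"deltas": [[0,0,0,-0.14,0],[0,0,0,-0.14,0],[0,0,0,-0.14,0],[0,0,0,-0.14,0]]}}

```text
time_s: 11.9
tcp_pos: [0.6211, 0.1288, 0.1024]
orientation: [-0.0, 0.643, 0.766, 0.0]
force: [-0.3, -1.4, -0.1]
width: 0.517
```

{"name": "move_arm", "arguments": {"deltas": [[-0.032,-0.033,0,0,0],[-0.032,-0.033,0,0,0],[-0.032,-0.033,0,0,0],[-0.032,-0.033,0,0,0],[-0.032,-0.033,0,0,0],[-0.032,-0.033,0,0,0],[-0.031,-0.033,0,0,0],[0,0,0,0,0]]}}

```text
time_s: 12.7
tcp_pos: [0.4275, -0.1324, 0.1025]
orientation: [-0.0, 0.647, 0.763, -0.0]
force: [0.8, 0.4, 0.2]
width: 0.519
```

```bash
python3 -c "
from h import *
c=cam('wrist'); save(c,'w9.png'); to((.479,-.12,.10),99.8)
P=pts(c); p,R,_=tool(); Q=(P-p)@R*1000
for v in (245,260,275,300,330,340): print(v,Q[v,285].round(1))
g=cv2.cvtColor(c['color'],cv2.COLOR_RGB2GRAY).astype(int); np.set_printoptions(linewidth=250)
for u in (260,300,325): print('col',u,list(enumerate(g[195:265,u],195))[::1] if 0 else g[195:265,u])
for v in (225,232,265): print('row',v,'L',g[v,225:275],'R',g[v,300:350])
"
```

```text
tcp [ 0.4293 -0.1312  0.1026] toolx 99.43 shift [0.0029 0.0509 0.0027] n50 1.0 tz [ 0.001  0.    -1.   ]
turn tool z -0.0064
245 [ -1.1 -21.4 -33.8]
260 [ -1.2 -15.1 -36.4]
275 [ -1.2  -6.9 -35.5]
300 [ -1.2   6.5 -35.7]
330 [ -1.2  23.5 -36. ]
340 [ -1.2  30.5 -34.8]
col 260 [145 143 144 143 145 144 139 124 100  85  93 120 149 163 170 171 172 170 168 169 170 171 171 169 169 168 169 166 158 139 121 136 158 167 164 141 101  60  41  47  58  69  66  54  44  38  35  37  38  36  42  50  63  70  72  74  70  72  74  71  70  74
  75  73  74  70  73  72  72  78]
col 300 [147 147 148 146 145 141 131 110  91  84  98 128 154 166 170 168 166 165 166 169 168 167 167 173 176 178 179 173 157 126 118 141 163 166 155 125  84  47  42  55  65  67  67  59  45  40  38  34  35  38  39  49  60  68  70  70  72  72  72  70  70  72
  74  72  72  77  75  81  81  83]
col 325 [148 149 149 147 149 146 135 114  90  86 104 134 157 166 168 167 165 164 166 168 166 165 167 167 167 167 166 159 142 114 106 125 136 140 139 134 130 127 120 114 111 108 102  85  54  39  36  39  37  35  42  48  58  68  72  70  72  71  72  71 
[... 539 characters left out ...]
8 168 167 167 159 148 135 130 123 106  99 120 135 131 106  78  68  63  60  55  55  55  56  51  56  58  52  57  54  57  56  56  53] R [ 47  48  47  46  48  48  48  49  45  47  46  45  46  46  45  46  44  40  41  40  45  46  61  96 127 127 121 144 160 161 161 159 159 159 160 158 160 160 161 159 160 158 157 154 147 148 147 146 145 147]
row 265 L [72 70 70 72 70 70 70 59 46 27 27 33 42 48 47 47 48 51 47 50 49 49 50 49 52 49 48 49 50 52 55 66 74 75 78 82 85 88 90 89 87 86 85 83 82 83 84 84 83 84] R [ 76  79  79  80  82  84  85  81  80  78  75  75  69  70  67  67  64  60  60  60  58  50  48  48  49  49  48  50  49  52  52  49  47  36  30  30  45  60  71  76  75  75  74  75  75  78  82  98 123 138]
```

View pics/w9.png

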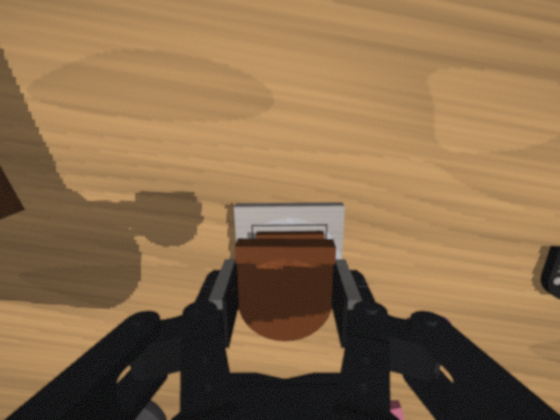

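Held small lift: u 236–335, nose row ~340. Behind it the big lift's flat rim shows at row ~234, plate edge at row 206.

```bash
python3 -c "
from h import *
c=cam('wrist'); z=tool()[0][2]+.0357
g=cv2.cvtColor(c['color'],cv2.COLOR_RGB2GRAY).astype(int); print(g[249,228:242],g[249,328:342],g[330:346,285])
print('small flat,nose,L,R',tf(ray(c,[(285,246.3),(285,340),(236,249),(335,249)],z)).tolist())
print('big rim foot',tf(ray(c,[(300,230.5)],.012)).tolist(),'rim top',tf(ray(c,[(300,233.7),(260,234.5)],.022)).tolist(),'sides',tf(ray(c,[(256,232),(323,232)],.014)).tolist())
print('plate',tf(ray(c,[(289,206.2),(234.7,225),(344.2,225)],.012)).tolist())
"
```

```text
[131 115  99  92  93  92  86  80  75  76  74  76  74  75] [ 70  71  69  71  70  71  77 103 139 162 166 165 162 159] [ 72  73  71  71  71  68  72  73  71  76  92 122 148 158 158 153]
small flat,nose,L,R [[-0.9, -20.9, -35.7], [-1.0, 30.7, -35.7], [-23.2, -19.6, -35.7], [21.7, -19.5, -35.7]]
big rim foot [[12.3, 22.0, 90.6]] rim top [[11.8, 20.9, 80.6], [-21.8, 21.6, 80.6]] sides [[-25.9, 22.5, 88.6], [32.1, 22.6, 88.6]]
plate [[2.6, -0.2, 90.6], [-44.3, 16.8, 90.6], [50.5, 16.9, 90.6]]
```

{"name": "move_arm", "arguments": {"deltas": [[0.004,0.048,0,-0.006,0],[0,0,0.05,0,0],[0,0,0.035,0,0],[0,0,0.012,0,0],[0,0,0.006,0,0],[0,0,0.0025,0,0],[0,0,0,0,0]]}}

```text
time_s: 13.5
tcp_pos: [0.4783, -0.1174, -0.0029]
orientation: [0.001, 0.643, 0.766, 0.0]
force: [0.2, -0.6, -0.0]
width: 0.516
```

{"name": "move_arm", "arguments": {"deltas": [[0,0,0,0,0.7],[0,0,0,0,1],[0,0,0,0,1],[0,0,-0.03,0,1],[0,0,-0.05,0,1],[0,-0.04,-0.04,0,1],[0,0,0,0,1]]}}

```text
time_s: 14.2
tcp_pos: [0.4436, -0.1246, 0.1176]
orientation: [0.004, 0.643, 0.766, 0.003]
force: [1.4, 0.7, -0.1]
width: 1.0
```

```bash
python3 -c "
from h import *
c,ct,b,y=wl('w10',(.479,-.120),z1=.032,z0=.022,tol=16,r=60)
A=c['color'][160:310,200:370]; save(dict(color=cv2.resize(A,None,fx=4,fy=4,interpolation=cv2.INTER_CUBIC)),'w10c.png')
to((.4517,.1415,.1),96.6)"
```

```text
w10 uv [283 244] raw [ 0.4773 -0.1199] fix [ 0.4789 -0.1196] yaw 10.02 LxW [0.0625 0.0536] fix [0.0592 0.0536] depthz 0.0316
tcp [ 0.4433 -0.1241  0.115 ] toolx 99.94 shift [0.2602 0.054  0.0152] n50 5.3 tz [ 0.007  0.    -1.   ]
turn tool z 0.0582
```

View pics/w10c.png

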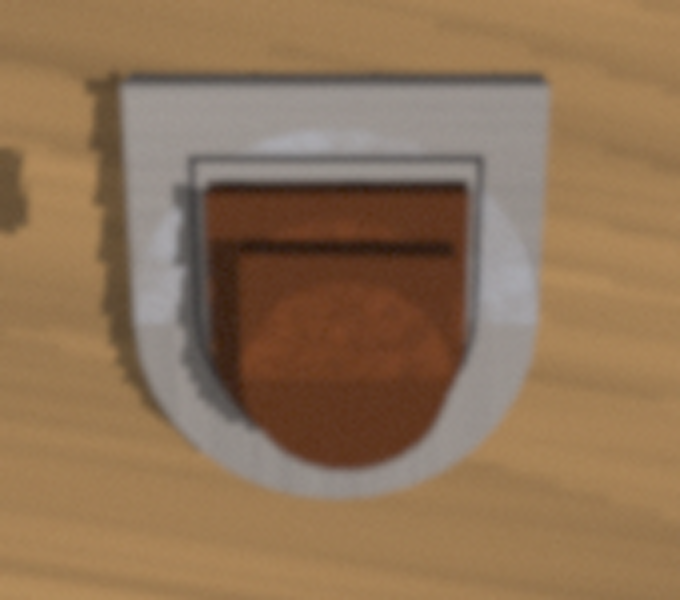

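The crop shows the small lift on the big one, sides at crop x=240 and 452 (big 207–467), flat rims at y≈252 and 189, nose at 467. I check the numbers.

```bash
python3 -c "
from h import *
c=cam('wrist'); f=lambda x,y,z: tf(ray(c,[(200+x/4-.4,160+y/4-.4)],z))[0]
for n,a in dict(plateflat=(340,84,.012),plateNose=(335,498,.012),plL=(129,230,.012),plR=(544,230,.012),outflat=(335,159,.012),outL=(193,230,.012),outR=(479,230,.012),bigrim=(335,191,.022),bigL=(207,225,.022),bigR=(468,225,.022),bignose=(343,467,.022),smallrim=(345,253,.032),sL=(239,300,.032),sR=(453,300,.032),snose=(343,467,.032)).items(): print(n,f(*a))
"
```

```text
plateflat [ -0.8 -17.5 101. ]
plateNose [ -2.   85.1 101.4]
plL [-48.3  16.1 101.1]
plR [ 45.   16.1 101.1]
outflat [ -1.9  -0.5 101.1]
outL [-33.9  16.1 101.1]
outR [ 30.4  16.1 101.1]
bigrim [-1.9  3.7 91.1]
bigL [-29.6  11.4  91.1]
bigR [26.9 11.4 91.1]
bignose [-0.1 70.8 91.3]
smallrim [ 0.2 14.1 81.1]
sL [-22.3  24.8  81.2]
sR [23.1 24.8 81.2]
snose [-0.2 65.  81.3]
```

The small lift sits about 4 mm too far toward the nose and 1.6 mm to tool +x (flat rims 10.4 mm apart instead of 6). I regrasp it and correct.

{"name": "move_arm", "arguments": {"deltas": [[0,0.032,0,0,1],[0,0,0.05,0,1],[0,0,0.04,0,1],[0,0,0.02,0,1],[0,0,0.007,0,1],[0,0,0,0,1],[0,0,0,0,0.4],[0,0,0,0,0.4]]}}

```text
time_s: 15.1
tcp_pos: [0.4753, -0.1183, -0.0039]
orientation: [0.001, 0.643, 0.766, 0.001]
force: [0.9, 0.6, 0.0]
width: 0.689
```

{"name": "move_arm", "arguments": {"deltas": [[0,0,0,0,0],[0,0,0,0,0],[0,0,0,0,0],[0,0,0,0,0],[0,0,0,0,0]]}}

```text
time_s: 15.6
tcp_pos: [0.4753, -0.1184, -0.0036]
orientation: [0.001, 0.643, 0.766, 0.001]
force: [-0.4, 0.6, 5.8]
width: 0.516
```

{"name": "move_arm", "arguments": {"deltas": [[0,0,-0.004,0,0],[-0.0016,-0.0042,0,0,0],[0,0,0,0,0],[0,0,0.0035,0,0],[0,0,0,0,0],[0,0,0,0,0.7],[0,0,0,0,1],[0,0,0,0,1]]}}

```text
time_s: 16.4
tcp_pos: [0.47, -0.1206, -0.005]
orientation: [-0.0, 0.643, 0.766, -0.0]
force: [0.9, 0.4, 1.3]
width: 0.991
```

{"name": "move_arm", "arguments": {"deltas": [[0,0,-0.03,0,1],[0,0,-0.05,0,1],[0,-0.04,-0.04,0,1],[0,0,0,0,1],[0,0,0,0,1]]}}

```text
time_s: 16.9
tcp_pos: [0.4355, -0.1267, 0.1114]
orientation: [0.001, 0.643, 0.766, 0.001]
force: [-0.2, -0.0, -0.4]
width: 1.002
```

```bash
python3 -c "
from h import *
c=cam('wrist'); to((.4517,.1415,.1),96.6)
A=c['color'][160:310,200:370]; save(dict(color=cv2.resize(A,None,fx=4,fy=4,interpolation=cv2.INTER_CUBIC)),'w11c.png')"
```

```text
tcp [ 0.4351 -0.1266  0.1103] toolx 99.94 shift [0.2612 0.0626 0.0104] n50 5.4 tz [-0.  0. -1.]
turn tool z 0.0583
```

View pics/w11c.png

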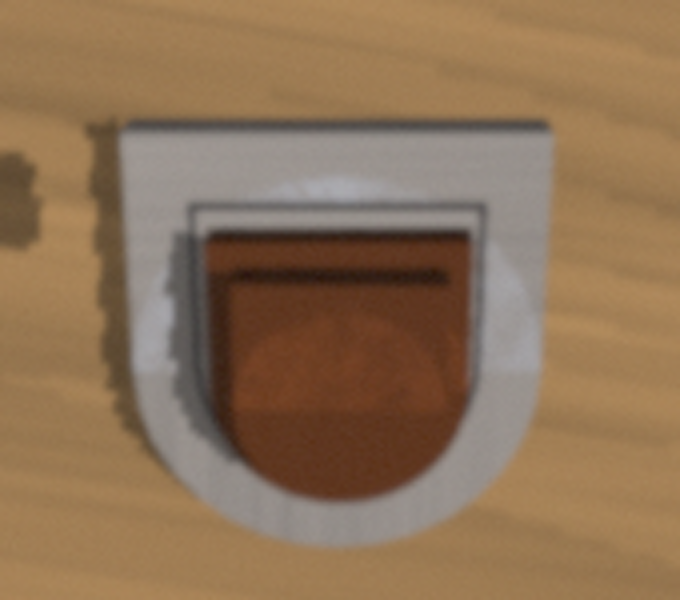

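Now small sides 232–447, big 207–470 (centres 339.5 and 338.5), flat rims 43 crop pixels apart, about 7 mm for the 6 wanted. The stack is within about 1 mm. On to the top piece. The tool only turns about its own z, so I plan to grip the piece behind its middle and pivot it nose-up 35° in the fingers on the fixed-height tray rim.

{"name": "move_arm", "arguments": {"deltas": [[0.0435,0.003,0,0,1],[0.0435,0.003,0,0,1],[0.0435,0.003,0,0,1],[0.0435,0.003,0,0,1],[0.0435,0.003,0,0,1],[0.0435,0.003,0,0,1],[0,0,0,0.058,1],[0,0,0,0,1]]}}

```text
time_s: 17.75
tcp_pos: [0.4072, 0.1343, 0.109]
orientation: [-0.0, 0.664, 0.748, -0.002]
force: [-0.0, 0.2, 0.8]
width: 1.002
```

```bash
python3 -c "
from h import *
c,ct,b,y=wl('w12',(.4517,.1425),tol=35)
to((*b,.10),np.degrees(y)+90); print(tf([*b,.01]), ct.min(0),ct.max(0))
print(tool()[2]['joint_pos'].round(2))
g=cv2.cvtColor(c['color'],cv2.COLOR_RGB2GRAY).astype(int); np.set_printoptions(linewidth=250)
x0,y0=ct.min(0); x1,y1=ct.max(0); vm=(2*y0+y1)//3
print(vm,g[vm,x0-8:x0+12],g[vm,x1-10:x1+10]); um=(x0+x1)//2; print(um,g[y0-8:y0+12,um],g[y1-8:y1+8,um])
t=cam('top'); P=pts(t)
for lab,(u0,u1,v0,v1) in dict(tray=(440,560,215,330)).items():
    m=np.zeros((420,560),bool); m[v0:v1,u0:u1]=1; m&=(P[...,2]>.045)&(P[...,2]<.075)
    Q=P[m]; hull=cv2.convexHull(Q[:,:2].astype(np.float32))[:,0]; ap=cv2.approxPolyDP(hull,.01,True)[:,0]; print(lab,np.median(Q[:,2]).round(4),np.percentile(Q[:,2],[75,90]).round(4),ap.round(3).tolist())
"
```

```text
w12 uv [288 249] raw [0.4499 0.1412] fix [0.4517 0.1414] yaw 6.78 LxW [0.054  0.0461] fix [0.0504 0.0461] depthz 0.0098
tcp [0.4074 0.1335 0.1092] toolx 96.76 shift [0.0027 0.045  0.0091] n50 0.9 tz [-0.003 -0.002 -1.   ]
turn tool z -0.0004
[[ 2.8 45.2 99.1]] [262 220] [313 274]
[ 0.69  0.07 -0.37 -0.   -1.13 -2.14]
238 [128 111  92  85  85  84  84  82  72  54  37  32  37  37  44  48  53  59  63  59] [ 60  58  57  56  49  41  34  29  31  51  84 115 128 130 130 131 131 131 133 130]
287 [132 133 134 132 130 126 119 103  70  36  22  25  28  29  33  33  27  31  33  35] [136 141 141 138 125  97  61  46  67  98 127 135 137 135 136 135]
tray 0.0554 [0.0573 0.0588] [[0.5730000138282776, -0.574999988079071], [0.47200000286102295, -0.36000001430511475], [0.32899999618530273, -0.4259999990463257], [0.40799999237060547, -0.593999981880188], [0.4909999966621399, -0.6060000061988831]]
```

{"name": "move_arm", "arguments": {"deltas": [[0.003,0.0325,0,0,1],[0,0,0.05,0,1],[0,0,0.05,0,1],[0,0,0.025,0,1],[0,0,0.0115,0,1],[0,0,0,0,1],[0,0,0,0,0],[0,0,0,0,0]]}}

```text
time_s: 18.65
tcp_pos: [0.4408, 0.1403, -0.0249]
orientation: [0.0, 0.665, 0.747, 0.001]
force: [0.8, 0.3, -0.2]
width: 0.696
```

{"name": "move_arm", "arguments": {"deltas": [[0,0,0,0,0],[0,0,0,0,0],[0,0,0,0,0],[0,0,0,0,0],[0,0,-0.03,0,0],[0,0,-0.05,0,0],[0,0,-0.05,0,0],[0,0,-0.04,0,0]]}}

```text
time_s: 19.45
tcp_pos: [0.4404, 0.1403, 0.1479]
orientation: [0.001, 0.665, 0.747, 0.002]
force: [1.0, 0.4, -0.5]
width: 0.515
```

{"name": "move_arm", "arguments": {"deltas": [[-0.0487,-0.0115,0,0,0],[-0.0487,-0.0115,0,0,0],[-0.0487,-0.0115,0,0,0],[-0.0487,-0.0115,0,0,0],[-0.0487,-0.0115,0,0,0],[-0.0487,-0.0115,0,0,0],[-0.0487,-0.0115,0,0,0],[-0.0487,-0.0115,0,0,0]]}}

```text
time_s: 20.25
tcp_pos: [0.393, -0.2591, 0.145]
orientation: [0.001, 0.665, 0.747, 0.001]
force: [3.0, 0.7, 0.7]
width: 0.511
```

{"name": "move_arm", "arguments": {"deltas": [[-0.0487,-0.0115,0,0,0],[-0.0487,-0.0115,0,0,0],[0,0,0,0.14,0],[0,0,0,0.14,0],[0,0,0,0.14,0],[0,0,0,0.14,0],[0,0,0,0.14,0],[0,0,0,0.14,0]]}}

```text
time_s: 21.05
tcp_pos: [0.382, -0.3563, 0.1447]
orientation: [0.0, 0.913, 0.408, 0.0]
force: [0.5, -0.1, 0.2]
width: 0.515
```

{"name": "move_arm", "arguments": {"deltas": [[0,0,0,0.14,0],[0,0,0,0.14,0],[0,0,0,0.13,0],[0,0,0,0,0]]}}

```text
time_s: 21.45
tcp_pos: [0.382, -0.3564, 0.1447]
orientation: [0.0, 0.976, 0.216, 0.0]
force: [0.3, 0.3, -0.3]
width: 0.515
```

```bash
cat > look.py <<'E'
from h import *
c=cam('wrist'); p,R,s=tool(); Q=(pts(c)-p)@R*1000; to((.383,-.357,.148),25)
B=c['color'].astype(int).max(2)
# tray rim: points at world z .045-.07
W=pts(c); m=(W[...,2]>.045)&(W[...,2]<.068)
print('rim n',m.sum(),'z',np.percentile(W[m][:,2],[10,50,90]).round(4) if m.any() else '')
if m.any():
    q=Q[m]
    for x in (-40,-20,0,20,40):
        r=q[abs(q[:,0]-x)<4]; print(x,len(r),np.percentile(r[:,1],[1,5,50]).round(1) if len(r) else '')
# held piece plane in tool frame
h=(abs(Q[...,0])<19)&(Q[...,1]>-30)&(Q[...,1]<45)&(Q[...,2]>-60)&(Q[...,2]<-15); q=Q[h]
for y in range(-20,45,5):
    r=q[abs(q[:,1]-y)<2]; print(y,len(r),np.median(r[:,2]).round(1) if len(r) else '',end=' | ')
save(c,'tray.png')
E
python3 look.py
```

```text
tcp [ 0.382  -0.3564  0.1446] toolx 25.18 shift [ 0.0006  0.001  -0.0034] n50 0.1 tz [ 0.001 -0.    -1.   ]
turn tool z 0.0032
rim n 2963 z [0.0467 0.0507 0.0553]
-40 90 [ 41.3  41.6 158.9]
-20 88 [ 41.4  41.8 159. ]
0 89 [ 41.2  41.5 159.5]
20 78 [ 41.4  41.7 159.3]
40 103 [ 41.4  41.6 158.1]
-20 0  | -15 861 -30.5 | -10 632 -34.2 | -5 611 -34.4 | 0 627 -34.3 | 5 579 -34.3 | 10 524 -34.2 | 15 546 -34.3 | 20 512 -34.2 | 25 507 -34.1 | 30 438 -34.2 | 35 278 -34.1 | 40 4 -33.5 |
```

Rim and piece are parallel: the rim's outer face lies at tool y=41.5 mm and the piece spans y −14 to 38 with its underside at tool z −24. I press the nose gently on the rim.

{"name": "move_arm", "arguments": {"deltas": [[0,0.0195,0,0,0],[0,0,0.05,0,0],[0,0,0.045,0,0],[0,0,0.01,0,0],[0,0,0.005,0,0],[0,0,0.002,0,0],[0,0,0.002,0,0],[0,0,0.002,0,0]]}}

```text
time_s: 22.3
tcp_pos: [0.3915, -0.3748, 0.0301]
orientation: [0.001, 0.976, 0.217, 0.001]
force: [-1.6, 5.3, 11.9]
width: 0.517
```

```bash
python3 look.py
```

```text
tcp [ 0.3915 -0.3748  0.0302] toolx 25.07 shift [ 1.000e-04 -1.940e-02 -1.178e-01] n50 2.4 tz [ 0.003 -0.002 -1.   ]
turn tool z 0.0012
rim n 12365 z [0.052  0.0641 0.0653]
-40 0 
-20 1217 [-14.2 -13.9   2.2]
0 1679 [-14.2 -13.9   7.5]
20 1131 [-14.3 -14.    2. ]
40 0 
-20 0  | -15 836 -30.4 | -10 632 -33.8 | -5 631 -34.2 | 0 616 -34.2 | 5 582 -34.3 | 10 536 -34.3 | 15 563 -34.5 | 20 523 -34.5 | 25 528 -34.5 | 30 451 -34.7 | 35 278 -34.7 | 40 4 -34.0 |
```

{"name": "move_arm", "arguments": {"deltas": [[0,0,0.002,0,0],[0,0,0.002,0,0],[0,0,0,0,0]]}}

```text
time_s: 22.65
tcp_pos: [0.3916, -0.3749, 0.0286]
orientation: [0.002, 0.976, 0.217, 0.002]
force: [-5.9, 8.2, 21.2]
width: 0.516
```

```bash
python3 look.py | tail -1
```

```text
-20 0  | -15 838 -30.7 | -10 656 -34.0 | -5 626 -34.6 | 0 658 -34.8 | 5 617 -35.1 | 10 575 -35.3 | 15 607 -35.7 | 20 536 -36.0 | 25 550 -36.1 | 30 482 -36.6 | 35 266 -36.6 | 40 1 -36.0 |
```

{"name": "move_arm", "arguments": {"deltas": [[0,0,0.003,0,0],[0,0,0.003,0,0],[0,0,0.002,0,0],[0,0,0,0,0]]}}

```text
time_s: 23.1
tcp_pos: [0.3917, -0.3751, 0.0216]
orientation: [0.002, 0.976, 0.218, 0.002]
force: [-7.4, 11.1, 28.4]
width: 0.515
```

```bash
python3 look.py | tail -1
```

```text
-20 0  | -15 750 -34.0 | -10 743 -35.6 | -5 698 -36.9 | 0 695 -38.2 | 5 701 -39.3 | 10 723 -40.4 | 15 686 -41.7 | 20 661 -42.8 | 25 688 -44.0 | 30 507 -45.1 | 35 132 -45.9 | 40 0  |
```

{"name": "move_arm", "arguments": {"deltas": [[0,0,0.003,0,0],[0,0,0.003,0,0],[0,0,0.003,0,0],[0,0,0,0,0]]}}

```text
time_s: 23.55
tcp_pos: [0.3919, -0.3753, 0.0122]
orientation: [0.003, 0.976, 0.218, 0.002]
force: [-6.2, 8.3, 24.0]
width: 0.522
```

```bash
cat >> look.py <<'E'
q=q[(q[:,1]>-8)&(q[:,1]<28)]
for _ in range(4):
    A=np.c_[q[:,:2],np.ones(len(q))]; k=np.linalg.lstsq(A,q[:,2],rcond=None)[0]; e=q[:,2]-A@k; q=q[abs(e)<max(1,2*e.std())]
n=np.array([k[0],k[1],-1]); n/=np.linalg.norm(n); print('\nplane n(tool)',n.round(4),'tilt',np.degrees(np.arccos(-n[2])).round(2),'roll x',np.degrees(np.arctan(k[0])).round(2),'k',k.round(3),'rms',e.std().round(2))
# extents of the piece along its tilted length
hh=(abs(Q[...,0])<8)&(Q[...,1]>-40)&(Q[...,1]<60)&(abs(Q[...,2]-Q[...,0]*k[0]-Q[...,1]*k[1]-k[2])<1.5); Y=Q[hh][:,1]; L=(Y.max()-Y.min())*np.hypot(1,k[1]); print('y ext',Y.min().round(1),Y.max().round(1),'len',L.round(1))
E
python3 look.py | tail -3
```

```text
-20 0  | -15 375 -34.5 | -10 852 -36.7 | -5 826 -39.4 | 0 866 -42.2 | 5 841 -44.9 | 10 918 -47.5 | 15 887 -50.3 | 20 953 -52.8 | 25 818 -55.5 | 30 323 -57.6 | 35 0  | 40 0  | 
plane n(tool) [-7.000e-04 -4.718e-01 -8.817e-01] tilt 28.15 roll x -0.04 k [-1.0000e-03 -5.3500e-01 -4.2151e+01] rms 0.61
y ext -15.1 31.7 len 53.0
```

{"name": "move_arm", "arguments": {"deltas": [[0,0,0.002,0,0],[0,0,0.002,0,0],[0,0,0,0,0]]}}

```text
time_s: 23.9
tcp_pos: [0.3921, -0.3757, 0.0089]
orientation: [0.003, 0.976, 0.218, 0.002]
force: [-7.3, 9.4, 28.9]
width: 0.514
```

```bash
python3 look.py | tail -2
```

```text
plane n(tool) [ 0.0021 -0.5531 -0.8331] tilt 33.58 roll x 0.15 k [ 3.0000e-03 -6.6400e-01 -4.3593e+01] rms 0.65
y ext -14.7 28.8 len 52.2
```

{"name": "move_arm", "arguments": {"deltas": [[0,0,0.0015,0,0],[0,0,0,0,0],[0,0,-0.01,0,0],[0,-0.01,-0.03,0,0],[0,-0.02,-0.05,0,0],[0,0,-0.05,0,0],[0,0,0,0,0]]}}

```text
time_s: 24.65
tcp_pos: [0.382, -0.3511, 0.1468]
orientation: [0.006, 0.976, 0.217, 0.005]
force: [0.4, -1.3, 0.4]
width: 0.516
```

```bash
python3 look.py | tail -2
python3 - <<'E'
from h import *
p,R,s=tool(); print(p,s['force'])
# lens camera from top view points
t=cam('top'); P=pts(t); C=t['color'].astype(int)
m=np.zeros((420,560),bool); m[130:185,385:432]=1
W=P[m&(P[...,2]>.06)&(P[...,2]<.2)]; print('head n',len(W),W.min(0).round(3),W.max(0).round(3))
F=P[m&(P[...,2]>.006)&(P[...,2]<.03)]; e=cv2.minEnclosingCircle(F[:,:2].astype(np.float32)); print('foot',e)
sc=cam('scene'); Ps=pts(sc); b=Ps[300:375,190:250]; Ws=b[(b[...,2]>.06)&(b[...,2]<.2)]; print('scene head',len(Ws),Ws.min(0).round(3),Ws.max(0).round(3))
E
```

```text
plane n(tool) [ 0.0062 -0.565  -0.8251] tilt 34.4 roll x 0.43 k [ 8.0000e-03 -6.8500e-01 -4.6591e+01] rms 0.67
y ext -12.5 30.5 len 52.1
[ 0.38063579 -0.34964022  0.14291344] [ 0.374562    0.05490654 -1.49105361]
head n 573 [ 0.678 -0.298  0.061] [ 0.75  -0.234  0.131]
foot ((0.7245688438415527, -0.2760758101940155), 0.07752586156129837)
scene head 893 [ 0.681 -0.299  0.06 ] [ 0.752 -0.234  0.128]
```

{"name": "move_arm", "arguments": {"deltas": [[0.042,0.0123,-0.01,0,0],[0.042,0.0123,-0.01,0,0],[0.042,0.0123,-0.01,0,0],[0.042,0.0123,-0.01,0,0],[0.042,0.0123,-0.01,0,0],[0.042,0.0123,-0.007,0,0],[0,0,0,0,0],[0,0,0,0,0]]}}

```text
time_s: 25.6
tcp_pos: [0.6379, -0.308, 0.1915]
orientation: [-0.001, 0.976, 0.217, -0.002]
force: [0.4, 0.3, -1.0]
width: 0.518
```

```bash
python3 look.py | tail -2
cat > lens.py <<'E'
from h import *
c=cam('wrist'); save(c,'lens.png'); p,R,s=tool(); print(p.round(4),s['joint_pos'].round(2)); W=pts(c); Q=(W-p)@R
ok=(W[...,2]>.06)&(W[...,2]<.16)&(abs(W[...,0]-.71)<.07)&(abs(W[...,1]+.27)<.07)&(Q[...,2]>.02)
pt=W[ok]; col=c['color'][ok].astype(int); print('n',len(pt),pt.min(0).round(3),pt.max(0).round(3))
# local normals from the depth grid
k=2; dx=np.roll(W,-k,1)-np.roll(W,k,1); dy=np.roll(W,-k,0)-np.roll(W,k,0); n=np.cross(dy,dx); n/=np.linalg.norm(n,axis=2,keepdims=True)+1e-12
n*=np.sign(n[...,2:]); 
for lab,el in (('front',55),('back-top',35)):
    s2=ok&(abs(np.degrees(np.arcsin(n[...,2]))-el)<10)
    a=n[s2].mean(0) if s2.any() else np.zeros(3); print(lab,s2.sum(),'mean yaw',np.degrees(np.arctan2(a[1],a[0])).round(1),'z pct',np.percentile(W[s2][:,2],[5,50,95]).round(3) if s2.any() else '')
np.savez('lens.npz',W=W,n=n,ok=ok,col=c['color'])
E
python3 lens.py
```

```text
plane n(tool) [ 0.0086 -0.5616 -0.8274] tilt 34.17 roll x 0.6 k [ 1.0000e-02 -6.7900e-01 -4.2545e+01] rms 0.66
y ext -14.3 28.4 len 51.6
[ 0.6368 -0.3088  0.194 ] [-0.23  0.59  0.6   0.   -1.58 -2.47]
n 3414 [ 0.679 -0.299  0.069] [ 0.75  -0.234  0.129]
front 1062 mean yaw 154.7 z pct [0.102 0.116 0.126]
back-top 1279 mean yaw 167.1 z pct [0.09  0.113 0.125]
```

View pics/lens.png

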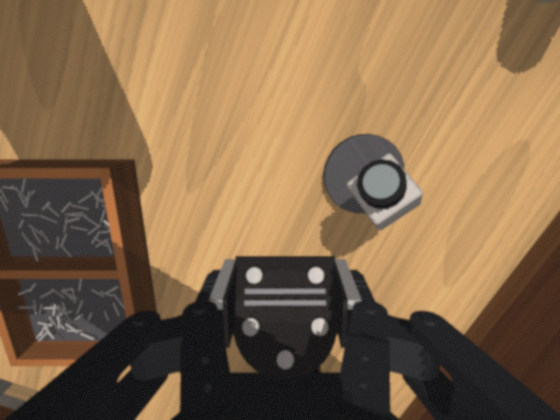

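Lens glass (grey-blue) at (380,181) with its black ring, cube behind at (385,190), foot at (365,172). The top piece is held at (285,310), tilted. I fit the lens plane.

Run:
```python
from h import *
c=cam('wrist'); W=pts(c); m,ct=blob(c,(380,181),22,30)
e=cv2.fitEllipse(ct); print('ellipse',np.round(e[0],1),np.round(e[1],1),round(e[2],1),m.sum())
def fit(mask,el=55):
    q=W[mask]; 
    for _ in range(5):
        o=q.mean(0); n=np.linalg.svd(q-o)[2][2]; n*=np.sign(n[2]); d=(q-o)@n; q=q[abs(d)<max(.0012,2*d.std())]
    print('plane n',n.round(3),'elev',np.degrees(np.arcsin(n[2])).round(1),'yaw',np.degrees(np.arctan2(n[1],n[0])).round(1),'c',o.round(4),len(q),'rms',d.std().round(5)); return n,o
fit(cv2.erode(m,np.ones((3,3)))>0)
ring=cv2.dilate(m,np.ones((9,9)))>0
fit(ring&(m==0)&(W[...,2]>.09))
print('glass on z .118',ray(c,[e[0]],.118).round(4))
g=c['color'].astype(int); v=g.max(2); dark=((v<70)&(abs(W[...,2]-.115)<.03)).astype(np.uint8); dark[:150]=0;dark[230:]=0;dark[:,:340]=0
cs,_=cv2.findContours(dark|m,0,1); k=max(cs,key=cv2.contourArea); print('tube outline',[np.round(x,1) for x in cv2.fitEllipse(k)[:2]])
# cube: bright grey low saturation
s=(g.max(2)-g.min(2)<35)&(v>100)&(W[...,2]>.07)&(m==0); s[:150]=0;s[235:]=0;s[:,:340]=0;s[:,430:]=0
n=np.cross(np.roll(W,-2,0)-np.roll(W,2,0),np.roll(W,-2,1)-np.roll(W,2,1)); n/=np.linalg.norm(n,axis=2,keepdims=True)+1e-12; n*=np.sign(n[...,2:])
print('cube px',s.sum()); q=n[s]; print(np.c_[np.degrees(np.arcsin(q[:,2])),np.degrees(np.arctan2(q[:,1],q[:,0]))][::25].round(0).astype(int).tolist())
# foot
ft=(v<90)&(W[...,2]>.004)&(W[...,2]<.03)&(np.hypot(W[...,0]-.71,W[...,1]+.27)<.08); ft[245:]=0; hull=cv2.convexHull(np.argwhere(ft)[:,::-1].astype(np.int32)); zf=np.median(W[ft][:,2]); q=ray(c,hull[:,0],zf)[:,:2].astype(np.float32); print('foot',zf.round(4),cv2.minEnclosingCircle(q))
```

```text
ellipse [380.9 180.3] [32.3 35. ] 73.1 934
plane n [ 0.631 -0.729  0.267] elev 15.5 yaw -49.1 c [ 0.6932 -0.2548  0.1203] 800 rms 0.0059
plane n [-0.508  0.267  0.819] elev 55.0 yaw 152.3 c [ 0.6944 -0.2552  0.1181] 553 rms 0.00056
glass on z .118 [[ 0.6942 -0.255   0.118 ]]
tube outline [array([381.3, 182.9]), array([47.2, 47.8])]
cube px 1349
[[5, -65], [42, 114], [1, -62], [10, 76], [17, 45], [27, 34], [15, -18], [30, 32], [37, 149], [33, 169], [52, -171], [62, 135], [4, -110], [37, -150], [37, -158], [3, 25], [32, 3], [71, -106], [32, -162], [53, 146], [39, 158], [55, 143], [46, 112], [32, 126], [80, 117], [16, -65], [38, 139], [67, -57], [59, -33], [39, -32], [54, -176], [13, 30], [35, -25], [60, -43], [32, -70], [23, -57], [18, 31], [45, 160], [43, -28], [30, 135], [29, -16], [57, -111], [40, 164], [4, -110], [38, -33], [76, -131], [60, 154], [60, -158], [47, -160], [48, 143], [67, 170], [36, -30], [25, -56], [25, -57]]
foot 0.0138 ((0.7112950682640076, -0.2659091055393219), 0.04396214708685875)
```

Run:
```python
from h import *
c=cam('wrist'); W=pts(c); g=c['color'].astype(int)
s=(W[...,2]>.07)&(W[...,2]<.14); s[:145]=0;s[236:]=0;s[:,:335]=0;s[:,432:]=0
cs,_=cv2.findContours(s.astype(np.uint8),0,cv2.CHAIN_APPROX_NONE); k=max(cs,key=cv2.contourArea)
hull=cv2.convexHull(k); ap=cv2.approxPolyDP(hull,4,True)[:,0]; print(ap.tolist())
q=k[:,0].astype(float)
for i in range(len(ap)):
    a,b=ap[i].astype(float),ap[(i+1)%len(ap)].astype(float); L=np.linalg.norm(b-a)
    if L<22: continue
    t=(b-a)/L; r=q-a; al=r@t; off=abs(r@[-t[1],t[0]]); z=q[(al>.15*L)&(al<.85*L)&(off<3)].astype(np.float32)
    if len(z)<8: continue
    vx,vy,x,y=cv2.fitLine(z,cv2.DIST_HUBER,0,.01,.01).ravel(); 
    zz=np.median([W[int(v)+dv,int(u)+du,2] for u,v in z for du in(-2,0,2) for dv in (-2,0,2) if s[int(v)+dv,int(u)+du]])
    P=ray(c,[(x-15*vx,y-15*vy),(x+15*vx,y+15*vy)],zz); d=P[1]-P[0]; print(a,b,'z',zz.round(3),'yaw',np.degrees(np.arctan2(d[1],d[0])).round(1))
# ring fit repeated with varied masks
m,ct=blob(c,(380,181),22,30)
for w in (7,9,11):
    r=(cv2.dilate(m,np.ones((w,w)))>0)&(cv2.dilate(m,np.ones((3,3)))==0)&(W[...,2]>.09); p=W[r]
    for _ in range(8):
        o=p.mean(0); n=np.linalg.svd(p-o)[2][2]; n*=np.sign(n[2]); d=(p-o)@n; p=p[abs(d)<max(.001,2*d.std())]
    print(w,len(p),'elev',np.degrees(np.arcsin(n[2])).round(1),'yaw',np.degrees(np.arctan2(n[1],n[0])).round(1),o.round(4))
```

```text
[[390, 153], [421, 196], [418, 204], [378, 228], [347, 182], [364, 165]]
[390. 153.] [421. 196.] z 0.106 yaw -22.0
[418. 204.] [378. 228.] z 0.088 yaw 62.7
[378. 228.] [347. 182.] z 0.101 yaw -27.4
[347. 182.] [364. 165.] z 0.09 yaw 67.9
[364. 165.] [390. 153.] z 0.109 yaw 49.6
7 261 elev 55.2 yaw 151.7 [ 0.6941 -0.2551  0.118 ]
9 473 elev 10.9 yaw -55.9 [ 0.6933 -0.2551  0.1199]
11 619 elev 15.7 yaw -34.7 [ 0.6939 -0.2553  0.1203]
```

Lens: centre (0.694,−0.255,0.118), elevation 55°, heading 152.3° from the ring plane and 152.7° from the cube edge. Focus is about (0.633,−0.223,0.216). I turn and go there.

{"name": "move_arm", "arguments": {"deltas": [[0,0,0,-0.14,0],[0,0,0,-0.14,0],[0,0,0,-0.14,0],[0,0,0,-0.14,0],[0,0,0,-0.096,0],[0.038,-0.026,0,0,0],[0.0374,-0.0263,0.021,0,0],[0,0,0,0,0]]}}

```text
time_s: 26.6
tcp_pos: [0.6217, -0.2127, 0.171]
orientation: [-0.004, 0.854, 0.521, -0.002]
force: [0.3, -0.6, 0.2]
width: 0.517
```

{"name": "move_arm", "arguments": {"deltas": [[0,0,0,0,0],[0,0,0,0,0],[0,0,0,0,0]]}}

```text
time_s: 26.9
tcp_pos: [0.6264, -0.2191, 0.1754]
orientation: [0.001, 0.855, 0.519, 0.001]
force: [0.4, -0.4, -0.6]
width: 0.513
```

```bash
cat > fin.py <<'E'
from h import *
c=cam('wrist'); p,R,s=tool(); W=pts(c); Q=(W-p)@R*1000
n0=np.array([-.5078,.2666,.8192]); h=np.array([-.8854,.4648]); lens=np.array([.6943,-.2551,.118]); F=lens+.12*n0
b=(abs(Q[...,0])<18)&(Q[...,1]>-40)&(Q[...,1]<50)&(Q[...,2]<-20)&(Q[...,2]>-75); q=Q[b&(Q[...,1]>-6)&(Q[...,1]<25)]
for _ in range(5):
    A=np.c_[q[:,:2],np.ones(len(q))]; k=np.linalg.lstsq(A,q[:,2],rcond=None)[0]; e=q[:,2]-A@k; q=q[abs(e)<max(1,2*e.std())]
n=np.array([k[0],k[1],-1.]); n/=np.linalg.norm(n)
on=b&(abs(Q[...,2]-Q[...,0]*k[0]-Q[...,1]*k[1]-k[2])<1.5); Y=Q[on&(abs(Q[...,0])<8)][:,1]; y0,y1=Y.min(),Y.max()
xs=Q[(abs(Q[...,1]+10)<3)&(abs(Q[...,2]-Q[...,1]*k[1]-k[2])<2.5)&(abs(Q[...,0])<30)][:,0]
ym=(y0+y1)/2; C=np.array([-.9,ym,k[2]+k[1]*ym-.9*k[0]])-5*n; Cw=p+R@C/1000; nw=R@n
print('tcp',p.round(4),'toolx',np.degrees(np.arctan2(R[1,0],R[0,0])).round(2),'n tool',n.round(4),'tilt',np.degrees(np.arccos(nw[2])).round(2),'len',((y1-y0)*np.hypot(1,k[1])).round(1),'y',y0.round(1),y1.round(1),'x',xs.min().round(1),xs.max().round(1))
print('piece centre',Cw.round(4),'err angle',np.degrees(np.arccos(nw@n0)).round(2),'n yaw',np.degrees(np.arctan2(nw[1],nw[0])).round(2))
d=F-Cw; print('to go world',d.round(4),'tool',(R.T@d).round(4),'axis off',np.linalg.norm(np.cross(Cw-lens,n0)).round(4),'dist',((Cw-lens)@n0).round(4),'vel',abs(s['joint_velocities']).max().round(4))
E
python3 fin.py
```

```text
tcp [ 0.6264 -0.219   0.1751] toolx 62.52 n tool [ 0.0078 -0.5651 -0.825 ] tilt 34.51 len 51.9 y -14.3 28.5 x -29.2 28.3
piece centre [ 0.6346 -0.2244  0.2201] err angle 0.5 n yaw 151.77
to go world [-0.0013  0.0013 -0.0038] tool [ 0.0006 -0.0017  0.0038] axis off 0.0036 dist 0.1221 vel 0.0073
```

{"name": "move_arm", "arguments": {"deltas": [[0.0006,-0.0017,0.0038,0.008,0],[0,0,0,0,0],[0,0,0,0,0],[0,0,0,0,0]]}}

```text
time_s: 27.35
tcp_pos: [0.6248, -0.2166, 0.1704]
orientation: [0.0, 0.857, 0.516, -0.0]
force: [0.3, 0.3, -0.3]
width: 0.512
```

```bash
python3 fin.py
python3 - <<'E'
from h import *
F=np.array([.6334,-.2231,.2163]); n0=np.array([-.5078,.2666,.8192])
c=cam('scene'); W=pts(c); g=c['color'].astype(int).max(2)
# piece underside seen by the scene camera
near=(np.linalg.norm(W-F,axis=2)<.03)&(g<80); p=W[near]
for _ in range(8):
    o=p.mean(0); n=np.linalg.svd(p-o)[2][2]; n*=np.sign(n[2]); d=(p-o)@n; p=p[abs(d)<max(.0015,1.5*d.std())]
print('scene plane',near.sum(),len(p),'angle to axis',np.degrees(np.arccos(n@n0)).round(2),'offset along axis of plane from focus',((o-F)@n0).round(4),'c',o.round(4))
for nm in ('scene','top'):
    t=cam(nm); T=pts(t)
    q=t['T'][:3,:3].T@(np.array([.4789,-.1205,.032])-t['T'][:3,3]); u,v=(q[:2]/q[2]*t['f']+[t['cx'],t['cy']]).astype(int); print(nm,'stack top z',T[v-2:v+3,u-2:u+3,2].mean().round(4),t['color'][v,u])
q=c['T'][:3,:3].T@(F-c['T'][:3,3]); u,v=(q[:2]/q[2]*c['f']+[c['cx'],c['cy']]).astype(int)
A=c['color']; a=A[max(0,v-90):v+130,max(0,u-130):u+150]; save(dict(color=cv2.resize(a,None,fx=2.6,fy=2.6,interpolation=cv2.INTER_CUBIC)),'fin.png')
E
```

```text
tcp [ 0.6249 -0.2166  0.1705] toolx 62.14 n tool [ 0.0064 -0.565  -0.825 ] tilt 34.41 len 51.2 y -14.3 28.0 x -29.1 30.0
piece centre [ 0.633  -0.2219  0.215 ] err angle 0.68 n yaw 151.49
to go world [ 0.0003 -0.0012  0.0013] tool [-0.0009  0.0008 -0.0013] axis off 0.0017 dist 0.1194 vel 0.0013
scene plane 271 141 angle to axis 1.31 offset along axis of plane from focus 0.0031 c [ 0.6346 -0.2212  0.2202]
scene stack top z 0.031 [147  76  12]
top stack top z 0.6255 [131 122 104]
```

View pics/fin.png

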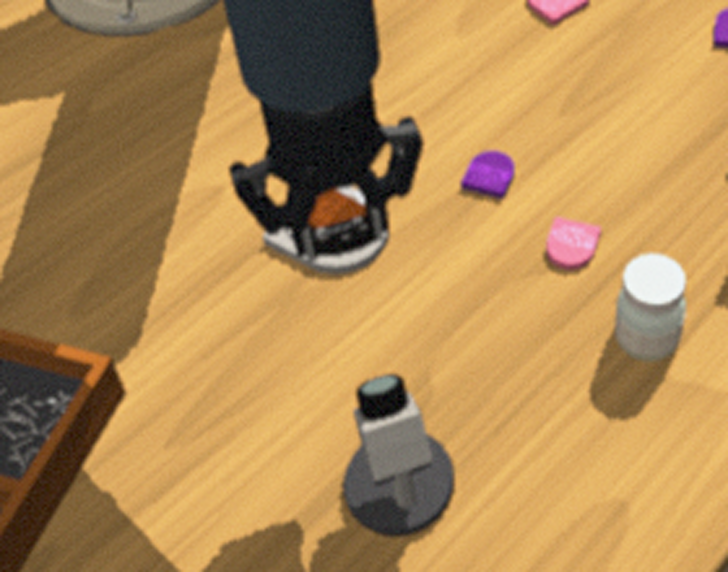

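The final scene crop shows the piece held nose-up above the lens axis, the stack on the plate, and the jar and look-alikes in place. Errors are about 2 mm and 1°, so I hand in.

```bash
python3 -c "
from bench import ctrl
s=ctrl.state(); print(s['time_s'],s['width'],s['force']); print(ctrl.hand_in())"
```

```text
27.55 0.5153583125448123 [-0.60386927 -0.01904965 -0.03497277]
the job is handed in; nothing more can be done
None
```

The heel is built on the plate and the arm is holding the top piece in front of the inspection camera. I handed the job in at 27.6 s, with the piece gripped and still.

**What I did**
- **Stack:** The big lift lies centred on the outline and the small lift is centred on it. All the round ends point the same way.
- **Tilt:** The tool can only turn about its own axis. So I gripped the top piece off-centre and tilted it nose-up in the fingers by pressing it gently on the nail-tray rim, at about 29 N.

**Last checks**
- **Big lift:** About 1 mm from the plate centre, towards the round end.
- **Small lift:** First set about 4 mm too far towards the round end, so I picked it up again and corrected it. After that it was within about 1 mm of the big lift's centre, read from the picture. The stack top reads 31 mm high, against 32 mm expected.
- **Top piece, wrist camera:** About 0.7° off square, 1.7 mm off the lens axis, and 119.4 mm from the glass.
- **Lens heading:** 151.7–152.3° from the lens ring and 152.7° from the camera's cube edge. The fits with wider masks failed and I discarded them.
- **Hammer and jar:** I did not go near the hammer or the jar. The jar stood in place in the last picture, but the hammer was outside that view.

**What failed or disagreed**
- **First grasp missed:** It closed above the big lift, because the real fingertips are about 28 mm short of the reported tool point. I worked from the measured tips after that.
- **Top piece, scene camera:** It gave 1.3° and about 3 mm further out, from only a few visible pixels. I trusted the wrist reading.
- **Stack from the top camera:** The arm blocked its last view of the stack, so it could not confirm the height.

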